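# Slide the dip pot onto its warming spot and switch it on

### The job

Keep the dip warm: with your fingertips, gently push the small lidded dip pot along the counter until it stands wholly within the smaller of the two round warming spots, then press the toggle switch on the short wall fully down to turn the heat on. The pot is only to be pushed: keep it flat on the counter, do not pinch, lift or carry it, and leave the other kitchenware where it stands.

Things in the scene. Friction and masses are not known exactly. Their poses are not given: they have to be found in the camera images.
- pot: The dip pot to be pushed: a straight-sided round white ceramic pot with its aluminium lid fixed on, standing upright on the counter. Ceramic 76 mm diameter, from the counter up to 40 mm; lid 78 mm diameter, 40 to 44 mm high; a lid knob 18 mm wide above it, top at 58 mm. Mass 0.3 to 0.65 kg; slides with ordinary friction and stays where it is left. Origin: centre of the underside; z up.
- spot_small: The smaller warming spot, the pot's goal: a dark glass disc 100 mm in diameter with a 4 mm steel rim round it (108 mm over all), flush with the counter (nothing to catch on). The pot must stand within the dark disc, so up to 12 mm off-centre is good. Origin: its centre at counter height. It may lie to the left or the right of the larger one.
- spot_large: The larger warming spot, not the goal: the same kind of flush disc, 150 mm in diameter (158 mm with rim). Origin: its centre.
- upstand: Fixed short stone wall at the left, 120 mm high, 180 wide, 40 thick, carrying the switch. Origin: counter height, below the middle of its front face; the front looks along its own -x (about world -y, turned up to 0.45 rad to +x), y runs along the wall, z up. The 86 mm switch plate stands 6 mm proud; the lever's hinge is at (-6, 0, 75) mm here, along y.
- toggle (a joint): Angle of the switch lever (rad): near 0 = up = off, 0.76 = fully down = on (the stop). At 0 the lever points out of the wall and 0.38 rad upward, at 0.76 it points 0.38 rad downward. Stiff by friction (about 1.2 N at the tip), no spring: it stays where it is left. Counts as on above 0.6.
- toggle_tip (a point): Centre of the 14 mm ball at the lever's end, 45 mm from the hinge (the stem is 8 mm thick). About 92 mm high when up, 58 mm when fully down; it moves with the lever.
- cups: Bystander: stack of four pastel plastic cups, 72 mm wide, 139 mm high, loose. Origin: centre of the underside.
- cup: Bystander: a single pastel plastic cup, 72 mm wide at the mouth, 85 mm high, loose. Origin: centre of the underside.
- bowl: Bystander: open white ceramic dipping bowl, 90 mm wide, 40 mm high, loose. Origin: centre of the underside.
- lid: Bystander: aluminium pan lid lying flat, 140 mm in diameter, 36 mm high with its knob, loose. Origin: centre of the underside.
- canister: Bystander: closed glass canister with a wooden top, 88 mm wide, 118 mm high, loose. Origin: centre of the underside.
- spoon: Bystander: steel spoon 150 mm long lying on the counter, loose. Origin: under the middle of it; x runs along it.
Mind the look-alikes: they are no part of the job. Leave any turquoise look-alike of the pot alone.

How it is judged:
On the way, in this order (a step that is already met when the one before it is completed fails the run):
1. the dip pot stands at rest within the smaller warming spot (horizontal distance between pot and spot_small below 0.013 m and height (world z) of pot below 0.004 m and angle between pot's own z axis and vertical below 0.08 rad and linear speed of pot below 0.01 m/s), for 0.2 s.
2. the toggle is then pressed down to on (value of joint toggle above 0.6 rad), for 0.2 s.
At the end, for the whole second after the job is handed in: The pot stands upright and at rest on the counter within the smaller spot's dark disc (centre within 13 mm of the spot's), the toggle is down past 0.6 rad, and every bystander is within 20 mm of where it stood (all of step 1 and value of joint toggle above 0.6 rad and distance of each of cups, cup, bowl, lid, canister, spoon from where it was at the start of the episode below 0.02 m); the robot touches nothing.
It fails at once if the pot is lifted off the counter (over 6 mm) or tipped (over 0.2 rad) (height (world z) of pot above 0.006 m or angle between pot's own z axis and vertical above 0.2 rad).
It fails at once if the pot is squeezed or shoved hard (over 20 N from the fingers) (contact force between the fingers and pot above 20 N).
It fails at once if a bystander is moved by more than 20 mm (distance of any of cups, cup, bowl, lid, canister, spoon from where it was at the start of the episode above 0.02 m).
It also fails if it takes over 54 s, if anything falls off the work surface, if the arm or the gripper's body presses on something with over 40 N, if the wrist force passes 120 N, or if a joint passes its speed limit or range.

### The arm

A 6-joint arm with a two-finger parallel gripper is mounted at the origin on the work surface. World frame = base frame: x ahead of the robot, y to its left, z up, the work surface at z = 0. Lengths are in m, angles in rad, forces in N, time in s.
With the tool pointing down it reaches from about 0.275 to 0.875 m from the base axis. Payload 12.5 kg.
Tool frame: the origin (TCP) lies midway between the tips of the shut fingers; the grasp point (between the pads) lies manip.hold_point_z behind it (manip.hold_point_z is the distance from the TCP to the grasp point, in m); z points along the fingers, y is the line along which they close (so a half turn about z gives the same grasp; the last joint's range is limited). The gripper opens to 85 mm and grips with 20 to 120 N. Pads are 22 mm wide; open, the fingers measure 114 mm over their backs; the gripper's body (76 mm by 85 mm) begins 54 mm behind the grasp point. The pads swing forward as they close: fully open they stand 13 mm farther back than shut.
Start: joints at [1.054, 0.351, 1.652, -0, 1.139, -0.085], TCP at [0.23, 0.5, 0.231] pointing down, gripper open.
Joint ranges: [-2.75, 2.75], [-0.79, 2.1], [0.01, 2.65], [-1.57, 4.71], [0.07, 3.14], [-2.87, 2.87]. Speed limits (rad/s): [2.22, 2.22, 2.79, 3.14, 3.14, 3.14].

### API

Orientations are given as a 3x3 rotation matrix whose columns are the frame's x, y, z axes.
In Python, from cell import manip gives the robot as it stands. The module is installed in compiled form; this text tells all that it offers.
- The arm moves only by the tool carry_out, never from a script. Its argument "steps" is a list of rows, each a list of 3 entries, a list of its own where there are three numbers: the shift along the world's x, y, z in m, then the turn about the world's z in degrees, then the opening, from 0 (shut) to 1 (fully open). In form: [[[tx, ty, tz], roll, fingers], ...]. A call has 1 to 8 rows; each row shifts and turns the commanded pose from where the row before left it; what a row does not reach is not made up. A row lasts 1/12 s, in which the tool goes at most 41.7 mm and 7.16 degrees, less where a joint would pass 70% of its speed; a pose out of reach is approached as far as the arm can. A call with a gripper value outside its range is refused whole. The fingers move at their own pace and stop on an object; "grip_force" is the grip in N (left out, the last holds). Time passes only in rows, so rows that do not move let the fingers close. It gives the time, the measured TCP pose, the force, the opening and the grip force at its end, in the units of the state.
- manip.state(): the state, without advancing time (a new reading comes with each control period).
- manip.get_image(name): name is "side" or "top" or "wrist"; returns (picture, depth): 420x560x3 uint8, blue, green, red; 420x560 float32, m along the optical axis (not along the pixel's ray), 0 where there is no reading.
- manip.camera_info(name): a dict with "camera_matrix" (3x3 intrinsics, pixels), "dist_coeffs" ([k1, k2, p1, p2, k3] as OpenCV has them; the pictures are not rectified), "T" (4x4, takes a point from camera to world coordinates). Camera axes: x right, y down, z forward; pixel columns grow to the right and rows downward; lengths in m; the calibration is good to about 2 mm. A picture is of the moment at which its call begins: read the wrist's pose just before it. camera_info takes no time and is no camera call; for the wrist camera it gives the pose at the moment of the call.
- manip.finish_job(): hands the job in; it is judged then, once.
The state is a dict: "time": time; "joint_positions": joint angles; "joint_velocities": joint speeds; "joint_efforts": joint torques, N m; "tcp_pos": TCP position; "eef_rot": TCP orientation; "force": force on the tool from outside, world axes, zero at the start; "torque": the same for the moment, N m; "opening": opening from 0.0 (shut) to 1.0 (fully open); "grip_force": force on a finger pad.
Only numpy, scipy, OpenCV 4.12 (cv2) and the standard library are available. Lean on these libraries where they do the work, as an engineer would, in place of code of your own. Each camera call takes 0.05 s, during which the arm holds its last target. There are 200 camera calls.

## Working session

There is one attempt and no reset: what is moved stays moved. The work goes in short steps, Python scripts to look and compute and a tool call to move; the robot and the scene stay as the last step left them, time stands still between calls to the robot, and variables do not carry over. Pictures are saved under pics/ and viewed, at most 10 in all, crops included, and the job is handed in when it is done.

Besides the shell and the picture viewer there is one more tool, called after ">>>" as a command line: name --argument value ..., lists and objects as JSON in quotes. carry_out: Moves the arm, as the interface text tells. Its arguments: {"type":"object","properties":{"steps":{"type":"array"},"grip_force":{"type":"number"}},"required":["steps"]}

```bash
mkdir -p pics; cat > h.py <<'E'
import numpy as np, cv2
from cell import manip
def ray(name,uv,z,info=None):
    i=info or manip.camera_info(name);K=np.array(i["camera_matrix"]);T=np.array(i["T"])
    p=cv2.undistortPoints(np.float64(uv).reshape(-1,1,2),K,np.array(i["dist_coeffs"])).reshape(-1,2)
    d=np.c_[p,np.ones(len(p))]@T[:3,:3].T;o=T[:3,3]
    return o+d*((z-o[2])/d[:,2])[:,None]
def cloud(name,dep,info=None):
    i=info or manip.camera_info(name);K=np.array(i["camera_matrix"]);T=np.array(i["T"])
    v,u=np.mgrid[:420,:560]
    p=cv2.undistortPoints(np.float64(np.dstack([u,v])).reshape(-1,1,2),K,np.array(i["dist_coeffs"])).reshape(-1,2)
    return ((np.c_[p,np.ones(len(p))]*dep.reshape(-1,1))@T[:3,:3].T+T[:3,3]).reshape(420,560,3)
E
python3 - <<'E'
from h import *
print(manip.hold_point_z); s=manip.state(); print(s)
for n in("top","side"):
    im,d=manip.get_image(n); cv2.imwrite(f"pics/{n}0.png",im); np.savez(f"{n}0.npz",im=im,d=d); print(n,np.array(manip.camera_info(n)["T"]).round(3).tolist())
E
```

```text
0.0187
{'time': 0.0, 'joint_positions': array([ 1.05438646e+00,  3.51245048e-01,  1.65247914e+00, -4.81749082e-05,
        1.13909965e+00, -8.46162406e-02]), 'joint_velocities': array([-0.00041374, -0.00035941,  0.00040518,  0.00090901,  0.00088964,
       -0.00152835]), 'joint_efforts': array([ 3.58630423e-04, -5.06103444e+01, -2.91413373e+01, -1.31609863e-04,
        4.47070808e-03,  2.22360072e-06]), 'tcp_pos': array([0.22999308, 0.49920838, 0.23073268]), 'eef_rot': array([[-9.08225009e-01,  4.18481789e-01, -5.69862617e-04],
       [ 4.18482173e-01,  9.08224354e-01, -1.09224078e-03],
       [ 6.04802311e-05, -1.23047774e-03, -9.99999241e-01]]), 'force': array([-0.00267111, -0.30760322,  0.02414792]), 'torque': array([-0.02580763, -0.02342345,  0.00549023]), 'grip_force': 0.0, 'opening': 0.9994744840390148}
top [[0.015, -0.998, 0.057, 0.525], [-1.0, -0.013, 0.027, 0.0], [-0.026, -0.057, -0.998, 1.34], [0.0, 0.0, 0.0, 1.0]]
side [[0.859, -0.371, 0.353, 0.186], [-0.512, -0.64, 0.573, -0.654], [0.014, -0.673, -0.74, 0.971], [0.0, 0.0, 0.0, 1.0]]
```

View pics/top0.png

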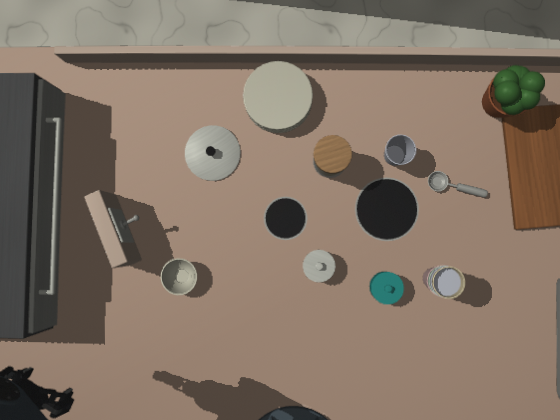

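View pics/side0.png

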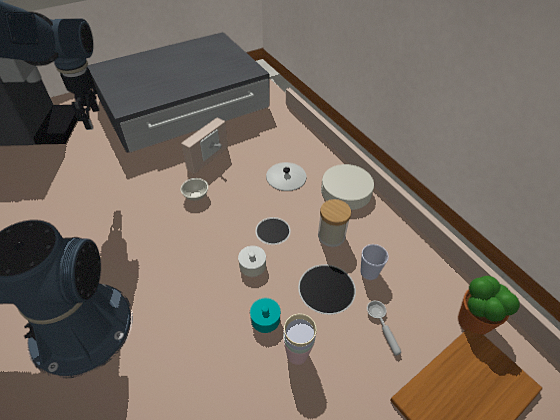

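The top view shows the pot at about (319,266), the small spot at (286,218), and the switch plate and lever at (125,225) with its ball near (135,218). The bowl is at (180,277) and the turquoise look-alike at (387,288). The side view agrees with this.

```bash
python3 - <<'E'
from h import *
T=np.load("top0.npz");im=T["im"];C=cloud("top",T["d"])
S=np.load("side0.npz");CS=cloud("side",S["d"])
g=im.max(2)
def blob(m,seed,r):
    w=np.zeros(m.shape,np.uint8);cv2.circle(w,seed,r,1,-1)
    n,l,st,c=cv2.connectedComponentsWithStats((m&(w>0)).astype(np.uint8)); k=1+st[1:,4].argmax();return l==k,c[k],st[k]
def circ(pts):
    A=np.c_[2*pts,np.ones(len(pts))];x=np.linalg.lstsq(A,(pts**2).sum(1),rcond=None)[0];return x[:2],np.sqrt(x[2]+x[0]**2+x[1]**2)
for n,s,r in(("small",(286,218),28),("large",(387,209),40)):
    m,c,st=blob(g<50,s,r);ct=max(cv2.findContours(m.astype(np.uint8),0,1)[0],key=len).reshape(-1,2)
    P=ray("top",ct,0);print(n,c,circ(P[:,:2]))
m,c,st=blob(g<50,(286,218),28)
# side small spot
gs=S["im"].max(2);m,c,st=blob(gs<50,(272,231),24);ct=max(cv2.findContours(m.astype(np.uint8),0,1)[0],key=len).reshape(-1,2)
print("side small",circ(ray("side",ct,0)[:,:2]))
# pot via height slab
for nm,CC,box in(("top",C,(319,266,26)),("side",CS,(252,262,30))):
    v,u=np.mgrid[:420,:560];w=(abs(u-box[0])<box[2])&(abs(v-box[1])<box[2])
    k=w&(CC[...,2]>.036)&(CC[...,2]<.05);P=CC[k][:,:2];print(nm,"lid",len(P),cv2.minEnclosingCircle(np.float32(P)),np.median(CC[k][:,2]))
    k=w&(CC[...,2]>.052)&(CC[...,2]<.07);print("knob",CC[k].mean(0) if k.any() else 0, k.sum())
hsv=cv2.cvtColor(im,cv2.COLOR_BGR2HSV)
m,c,st=blob((hsv[...,1]<45)&(g>110),(319,266),24);ct=max(cv2.findContours(m.astype(np.uint8),0,1)[0],key=len).reshape(-1,2)
print("lid mask",c,st,circ(ray("top",ct,.044)[:,:2]))
# counter height check
print("counter",C[330,300],C[250,250],CS[300,200])
# wall
k=(C[...,2]>.112)&(C[...,2]<.13);k[:,:80]=0;k[:,145:]=0;k[:180]=0;k[275:]=0
r=cv2.minAreaRect(np.float32(C[k][:,:2]*1000));print("wall top mm",r,cv2.boxPoints(r).round(0).tolist(),k.sum())
cv2.imwrite("pics/z1.png",np.hstack([cv2.resize(im[180:290,80:200],(400,366),interpolation=2),cv2.resize(S["im"][110:200,175:273],(398,366),interpolation=2)]))
# bystander heights
for n,(u,v,b) in dict(bowl=(180,277,22)).items():
    w=C[v-b:v+b,u-b:u+b].reshape(-1,3);P=w[w[:,2]>.03];print(n,cv2.minEnclosingCircle(np.float32(P[:,:2])))
w=C[262:320,365:410].reshape(-1,3);P=w[(w[:,2]>.035)];print("turq",cv2.minEnclosingCircle(np.float32(P[:,:2])))
E
```

```text
small [285.01359388 217.6491079 ] (array([0.58387676, 0.02950844]), np.float64(0.046873541873775966))
large [386.46344125 208.62349945] (array([ 0.60971076, -0.2210961 ]), np.float64(0.0720290143166872))
side small (array([0.58618779, 0.02425228]), np.float64(0.04267284314751888))
top lid 783 ((0.4681703448295593, -0.05424227938055992), 0.039051979780197144) 0.04254122482223588
knob [ 0.46828852 -0.05420893  0.0566648 ] 40
side lid 500 ((0.46686241030693054, -0.05604994297027588), 0.040469639003276825) 0.04397407121355662
knob [ 0.46697293 -0.05677772  0.05711156] 32
lid mask [318.44592953 265.54434994] [303 250  33  32 823] (array([ 0.46870671, -0.0531278 ]), np.float64(0.03789066444850816))
counter [ 0.3093317  -0.01127635  0.00554865] [ 0.50241871  0.11504529 -0.00093232] [ 0.2946103  -0.08262674 -0.00185541]
wall top mm ((549.1367797851562, 435.71478271484375), (181.30520629882812, 47.76688766479492), 23.322824478149414) [[456.0, 422.0], [475.0, 378.0], [642.0, 450.0], [623.0, 494.0]] 1408
bowl ((0.47621142864227295, 0.16355612874031067), 0.1705559939146042)
turq ((0.46472451090812683, -0.12594391405582428), 0.14019951224327087)
```

View pics/z1.png

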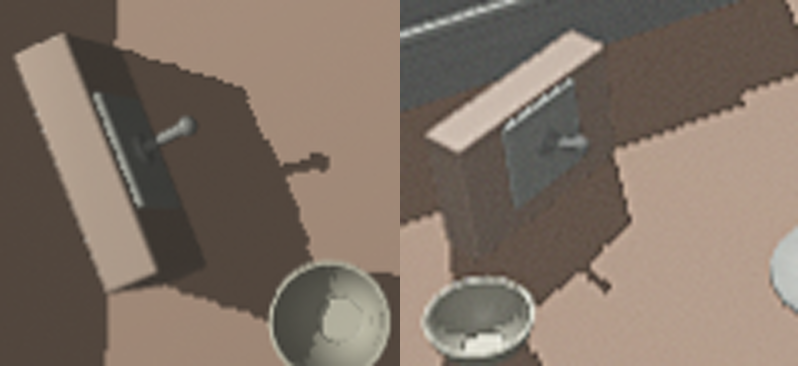

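>>> carry_out --steps '[[[0.01, -0.033, 0], 3.3, 0.5], [[0.01, -0.033, 0], 3.3, 0.5], [[0.01, -0.033, 0], 3.3, 0.5], [[0.01, -0.033, 0], 3.3, 0.5], [[0.01, -0.033, 0], 3.3, 0.5], [[0.01, -0.033, 0], 3.3, 0.5], [[0.01, -0.033, 0], 3.3, 0.5], [[0.01, -0.033, 0], 3.3, 0.5]]'

```text
time: 0.77
tcp_pos: [0.3101, 0.2339, 0.2312]
eef_rot: [[-0.999, -0.032, -0.0], [-0.032, 0.999, -0.0], [0.0, -0.0, -1.0]]
force: [0.7, -0.1, -0.6]
opening: 0.498
grip_force: 0.0
```

>>> carry_out --steps '[[[0.01, -0.033, 0], 3.3, 0.5], [[0.01, -0.033, 0], 3.3, 0.5], [[0.01, -0.033, 0], 3.3, 0.5], [[0.01, -0.033, 0], 3.3, 0.5], [[0.01, -0.033, 0], 3.3, 0.5], [[0.01, -0.033, 0], 3.3, 0.5], [[0.01, -0.033, 0], 3.3, 0.5], [[0.01, -0.033, 0], 3.3, 0.5]]'

```text
time: 1.43
tcp_pos: [0.3901, -0.0303, 0.2313]
eef_rot: [[-0.881, -0.473, -0.0], [-0.473, 0.881, 0.0], [-0.0, 0.0, -1.0]]
force: [0.8, 0.6, -0.1]
opening: 0.5
grip_force: 0.0
```

>>> carry_out --steps '[[[0.005, -0.033, 0], 3.5, 0.5], [[0.005, -0.033, 0], 3.5, 0.5], [[0, 0, 0], 0, 0.5], [[0, 0, 0], 0, 0.5], [[0, 0, 0], 0, 0.5]]'

```text
time: 1.85
tcp_pos: [0.3998, -0.0941, 0.231]
eef_rot: [[-0.819, -0.573, -0.001], [-0.573, 0.819, 0.0], [0.0, 0.001, -1.0]]
force: [-0.6, 0.2, 0.3]
opening: 0.498
grip_force: 0.0
```

```bash
python3 - <<'E'
from h import *
def line(n,uv):
    a=ray(n,[uv],.2)[0];b=ray(n,[uv],0)[0];return a,(b-a)/np.linalg.norm(b-a)
a,d=line("top",(135.5,217.6));b,e=line("side",(219.2,144.8))
t=np.linalg.lstsq(np.c_[d,-e],b-a,rcond=None)[0];p=a+t[0]*d;q=b+t[1]*e
print("tip",p,q,"gap",np.linalg.norm(p-q))
s=manip.state();print(s["time"],s["tcp_pos"],s["eef_rot"][:,1],s["opening"])
S=np.load("side0.npz")["im"]; 
for th in(50,70,90):
  for n,im,c0,r in(("side",S,(272,231),30),("top",np.load("top0.npz")["im"],(286,218),30)):
    w=np.zeros(im.shape[:2],np.uint8);cv2.circle(w,c0,r,1,-1);m=((im.max(2)<th)&(w>0)).astype(np.uint8)
    c=max(cv2.findContours(m,0,1)[0],key=cv2.contourArea);P=np.float32(ray(n,cv2.convexHull(c).reshape(-1,2),0)[:,:2]*1000);print(n,th,cv2.fitEllipse(P))
im,d=manip.get_image("wrist");cv2.imwrite("pics/w1.png",im)
E
```

```text
tip [0.57510334 0.37678639 0.09035622] [0.57594549 0.37639604 0.09027215] gap 0.0009320187608992508
1.85 [ 0.39978762 -0.09408106  0.23102459] [-5.73292149e-01  8.19350624e-01  8.15974961e-04] 0.498401111245196Traceback (most recent call last):
  File "<stdin>", line 12, in <module>
cv2.error: OpenCV(4.12.0) /io/opencv/modules/imgproc/src/shapedescr.cpp:361: error: (-201:Incorrect size of input array) There should be at least 5 points to fit the ellipse in function 'fitEllipseNoDirect'
```

>>> carry_out --steps '[[[0.004, -0.006, -0.03], 0, 0.5], [[0, 0, -0.04], 0, 0.5], [[0, 0, -0.04], 0, 0.5], [[0, 0, -0.04], 0, 0.5], [[0, 0, -0.04], 0, 0.5], [[0, 0, -0.03], 0, 0.5], [[0, 0, 0], 0, 0.5], [[0, 0, 0], 0, 0.5]]'

```text
time: 2.52
tcp_pos: [0.4035, -0.0993, 0.0111]
eef_rot: [[-0.818, -0.575, -0.003], [-0.575, 0.818, 0.001], [0.002, 0.003, -1.0]]
force: [-0.8, -0.1, 0.4]
opening: 0.5
grip_force: 0.0
```

```bash
python3 - <<'E'
from h import *
im,d=manip.get_image("side");cv2.imwrite("pics/s2.png",cv2.resize(im[160:340,160:400],(800,600),interpolation=2))
E
```

```text
(no output)
```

View pics/s2.png

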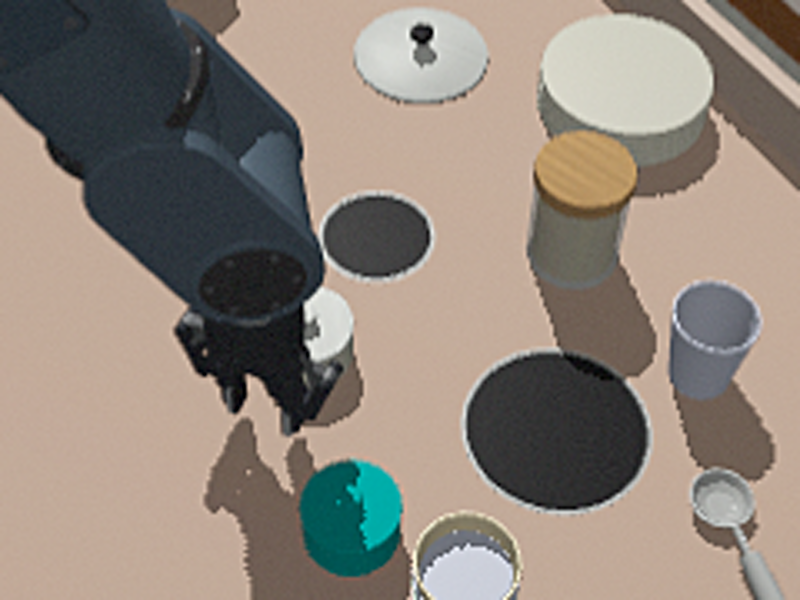

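The view shows the open fingertips standing behind the pot, on the side away from the spot and clear of the turquoise pot. I'll approach and push along (0.82, 0.575).

>>> carry_out --steps '[[[0.0041, 0.0029, 0], 0, 0.5], [[0.0041, 0.0029, 0], 0, 0.5], [[0.0041, 0.0029, 0], 0, 0.5], [[0.0041, 0.0029, 0], 0, 0.5], [[0.002, 0.0014, 0], 0, 0.5], [[0.002, 0.0014, 0], 0, 0.5], [[0.002, 0.0014, 0], 0, 0.5], [[0.002, 0.0014, 0], 0, 0.5]]'

```text
time: 3.23
tcp_pos: [0.4287, -0.0832, 0.0113]
eef_rot: [[-0.819, -0.574, -0.0], [-0.574, 0.819, 0.0], [0.0, 0.0, -1.0]]
force: [-0.8, 0.0, -0.6]
opening: 0.501
grip_force: 0.0
```

>>> carry_out --steps '[[[0.002, 0.0014, 0], 0, 0.5], [[0.002, 0.0014, 0], 0, 0.5], [[0.002, 0.0014, 0], 0, 0.5], [[0.002, 0.0014, 0], 0, 0.5], [[0.002, 0.0014, 0], 0, 0.5], [[0.002, 0.0014, 0], 0, 0.5], [[0.002, 0.0014, 0], 0, 0.5], [[0.002, 0.0014, 0], 0, 0.5]]'

```text
time: 3.9
tcp_pos: [0.4448, -0.072, 0.0113]
eef_rot: [[-0.819, -0.574, 0.0], [-0.574, 0.819, -0.0], [-0.0, -0.0, -1.0]]
force: [-1.0, -1.1, -0.8]
opening: 0.498
grip_force: 1.0
```

```bash
cat > m.py <<'E'
from h import *
import sys
def pot(n):
    im,d=manip.get_image(n);C=cloud(n,d);hsv=cv2.cvtColor(im,cv2.COLOR_BGR2HSV)
    m=(C[...,2]>.036)&(C[...,2]<.048)&(hsv[...,1]<45)&(hsv[...,2]>90)&(abs(C[...,0]-.53)<.12)&(abs(C[...,1]+.01)<.11)
    k,l,st,c=cv2.connectedComponentsWithStats(m.astype(np.uint8));j=1+st[1:,4].argmax();P=C[l==j]
    return im,len(P),np.array(cv2.minEnclosingCircle(np.float32(P[:,:2]))[0]),cv2.minEnclosingCircle(np.float32(P[:,:2]))[1]
for n in("top","side"):
    im,k,c,r=pot(n);print(n,k,c,r);cv2.imwrite(f"pics/{sys.argv[1]}_{n}.png",im)
s=manip.state();print(s["time"],s["tcp_pos"],s["force"])
E
python3 m.py a
```

```text
top 284 [ 0.48158813 -0.04672958] 0.03875061869621277
side 56 [ 0.50913405 -0.04879963] 0.02000911347568035
4.0 [ 0.44493661 -0.07189835  0.01131163] [-0.31706157  0.53419734 -0.79621368]
```

>>> carry_out --steps '[[[0.003, 0.002, 0], 0, 0.5], [[0.003, 0.0022, 0], 0, 0.5], [[0.004, 0.003, 0], 0, 0.5], [[0.004, 0.003, 0], 0, 0.5], [[0.004, 0.003, 0], 0, 0.5], [[0.004, 0.003, 0], 0, 0.5], [[0.004, 0.003, 0], 0, 0.5], [[0.004, 0.003, 0], 0, 0.5]]'

```text
time: 4.67
tcp_pos: [0.475, -0.0495, 0.0113]
eef_rot: [[-0.818, -0.575, -0.0], [-0.575, 0.818, -0.0], [0.0, 0.0, -1.0]]
force: [-1.8, -1.5, 0.5]
opening: 0.502
grip_force: 1.1
```

>>> carry_out --steps '[[[0.004, 0.003, 0], 0, 0.5], [[0.004, 0.003, 0], 0, 0.5], [[0.004, 0.003, 0], 0, 0.5], [[0.004, 0.003, 0], 0, 0.5], [[0.004, 0.003, 0], 0, 0.5], [[0.003, 0.002, 0], 0, 0.5], [[0.002, 0.0015, 0], 0, 0.5], [[0.001, 0.001, 0], 0, 0.5]]'

```text
time: 5.33
tcp_pos: [0.5008, -0.0302, 0.0113]
eef_rot: [[-0.818, -0.575, 0.0], [-0.575, 0.818, -0.0], [-0.0, -0.0, -1.0]]
force: [-1.7, -1.1, -0.4]
opening: 0.501
grip_force: 1.1
```

```bash
python3 m.py b
```

```text
top 164 [ 0.55759037 -0.00892863] 0.030870746821165085
side 37 [ 0.50463921 -0.01556586] 0.01890786550939083
5.4333 [ 0.5007681  -0.03025394  0.01131244] [-0.07370679  0.72793725  0.89887022]
```

>>> carry_out --steps '[[[0.003, 0.002, 0], 0, 0.5], [[0.004, 0.003, 0], 0, 0.5], [[0.004, 0.003, 0], 0, 0.5], [[0.004, 0.003, 0], 0, 0.5], [[0.004, 0.003, 0], 0, 0.5], [[0.004, 0.003, 0], 0, 0.5], [[0.004, 0.003, 0], 0, 0.5], [[0.004, 0.003, 0], 0, 0.5]]'

```text
time: 6.1
tcp_pos: [0.5319, -0.007, 0.0112]
eef_rot: [[-0.818, -0.575, -0.0], [-0.575, 0.818, -0.0], [0.0, 0.0, -1.0]]
force: [-0.7, -1.8, -0.5]
opening: 0.502
grip_force: 1.1
```

>>> carry_out --steps '[[[0.004, 0.003, 0], 0, 0.5], [[0.003, 0.002, 0], 0, 0.5], [[0.003, 0.002, 0], 0, 0.5], [[0.002, 0.0012, 0], 0, 0.5], [[0.001, 0.0006, 0], 0, 0.5], [[0.001, 0.0006, 0], 0, 0.5], [[0, 0, 0], 0, 0.5]]'

```text
time: 6.68
tcp_pos: [0.5456, 0.0021, 0.0113]
eef_rot: [[-0.819, -0.574, 0.0], [-0.574, 0.819, 0.0], [-0.0, -0.0, -1.0]]
force: [-1.3, -0.8, 0.0]
opening: 0.499
grip_force: 0.7
```

>>> carry_out --steps '[[[-0.008, -0.006, 0], 0, 0.5], [[-0.016, -0.012, 0], 0, 0.5], [[-0.024, -0.018, 0], 0, 0.5], [[-0.024, -0.018, 0.01], 0, 0.5], [[-0.02, 0, 0.03], 0, 0.5], [[0, 0, 0.04], 0, 0.5], [[0, 0, 0.04], 0, 0.5], [[0, 0, 0.04], 0, 0.5]]'

```text
time: 7.35
tcp_pos: [0.4524, -0.0523, 0.1731]
eef_rot: [[-0.819, -0.574, 0.0], [-0.574, 0.819, 0.0], [-0.0, -0.0, -1.0]]
force: [1.6, -0.7, 0.7]
opening: 0.498
grip_force: 0.0
```

```bash
python3 m.py c; python3 -c "
import cv2;a=cv2.imread('pics/c_top.png')[170:280,230:340];b=cv2.imread('pics/c_side.png')[180:290,210:320]
import numpy as np;cv2.imwrite('pics/c.png',cv2.resize(np.hstack([a,b]),(800,400),interpolation=2))"
```

```text
top 745 [0.58199203 0.02773676] 0.03878074511885643
side 363 [0.58218861 0.02555566] 0.04052990674972534
7.45 [ 0.45586093 -0.05289956  0.17684717] [ 0.21592547 -0.15704329 -0.25377396]
```

View pics/c.png

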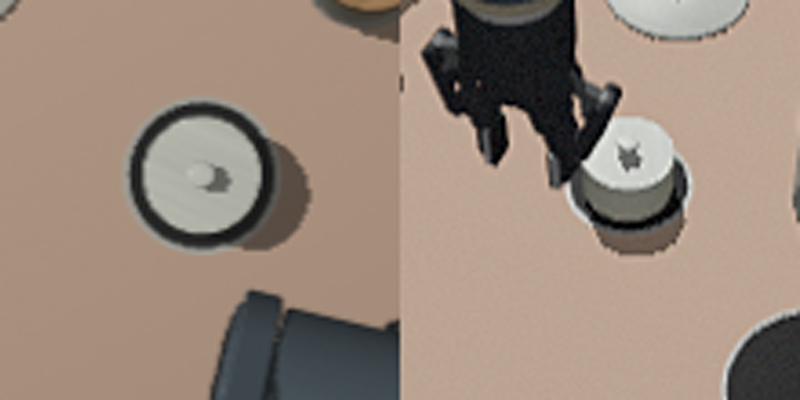

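The pot stands centred in the dark disc, with an even dark ring in the top view at crop (200,175) and an offset of about 3 mm. Next is the switch.

>>> carry_out --steps '[[[0.01, 0.0355, 0.005], -1, 0], [[0.01, 0.0355, 0], -1, 0], [[0.01, 0.0355, 0], -1, 0], [[0.01, 0.0355, 0], -1, 0], [[0.01, 0.0355, 0], -1, 0], [[0.01, 0.0355, 0], -1, 0], [[0.01, 0.0355, 0], -1, 0], [[0.01, 0.0355, 0], -1, 0]]'

```text
time: 8.12
tcp_pos: [0.5334, 0.2334, 0.1757]
eef_rot: [[-0.891, -0.454, -0.0], [-0.454, 0.891, -0.0], [0.0, 0.0, -1.0]]
force: [0.9, -0.6, 1.3]
opening: -0.001
grip_force: 0.0
```

>>> carry_out --steps '[[[0.01, 0.0355, 0], -1, 0], [[0.01, 0.0355, 0], -1, 0], [[0.01, 0.0355, 0], -1, 0], [[0.01, 0.0355, 0], -1, 0], [[0, 0, -0.03], 0, 0], [[0, 0, -0.03], 0, 0], [[0, 0, 0], 0, 0], [[0, 0, 0], 0, 0]]'

```text
time: 8.78
tcp_pos: [0.5727, 0.3731, 0.1149]
eef_rot: [[-0.92, -0.392, -0.003], [-0.391, 0.92, -0.002], [0.004, -0.0, -1.0]]
force: [0.1, 0.6, 1.1]
opening: 0.001
grip_force: 0.0
```

```bash
python3 - <<'E'
from h import *
s=manip.state();print(s["tcp_pos"],s["opening"],s["force"])
a=manip.get_image("top")[0][170:290,70:190];b=manip.get_image("side")[0][80:200,160:280]
cv2.imwrite("pics/d.png",cv2.resize(np.hstack([a,b]),(800,400),interpolation=2))
E
```

```text
[0.57272843 0.37310716 0.11485784] 0.0007228265643615454 [0.14384564 0.64663009 1.0612082 ]
```

View pics/d.png

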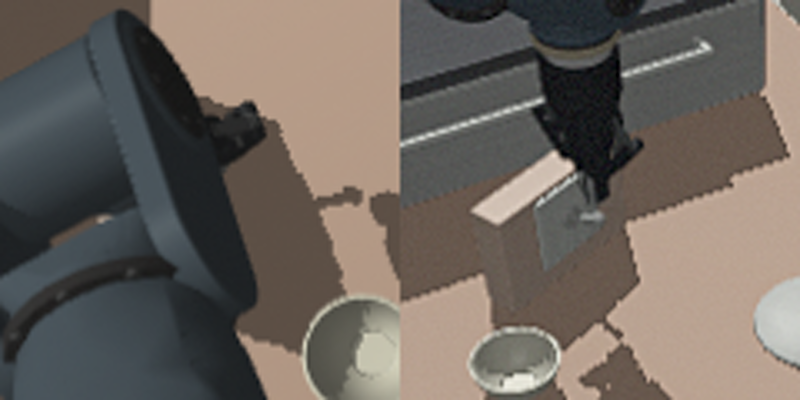

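The closed fingers stand above the ball, but one knuckle points towards the wall. I'll turn the tool 90° first, then press.

>>> carry_out --steps '[[[0.001, 0, 0.01], -7, 0], [[0.001, 0, 0], -7, 0], [[0.001, 0, 0], -7, 0], [[0, 0, 0], -7, 0], [[0, 0, 0], -7, 0], [[0, 0, 0], -7, 0], [[0, 0, 0], -7, 0], [[0, 0, 0], -7, 0]]'

```text
time: 9.55
tcp_pos: [0.5775, 0.374, 0.1289]
eef_rot: [[-0.836, 0.549, 0.003], [0.549, 0.836, 0.002], [-0.002, 0.003, -1.0]]
force: [-0.0, -0.4, 0.8]
opening: 0.002
grip_force: 0.0
```

>>> carry_out --steps '[[[0, 0, 0], -7, 0], [[0, 0, 0], -7, 0], [[0, 0, 0], -7, 0], [[0, 0, 0], -7, 0], [[0, 0, 0], -6, 0], [[0, 0, -0.01], 0, 0], [[0, 0, -0.01], 0, 0], [[0, 0, -0.003], 0, 0]]'

```text
time: 10.22
tcp_pos: [0.5761, 0.3735, 0.1019]
eef_rot: [[-0.395, 0.919, -0.001], [0.919, 0.395, -0.001], [-0.0, -0.001, -1.0]]
force: [-0.8, 0.0, -0.1]
opening: -0.002
grip_force: 0.0
```

>>> carry_out --steps '[[[0, 0, -0.004], 0, 0], [[0, 0, -0.004], 0, 0], [[0, 0, -0.004], 0, 0], [[0, 0, -0.004], 0, 0], [[0, 0, -0.004], 0, 0], [[0, 0, -0.004], 0, 0], [[0, 0, -0.004], 0, 0]]'

```text
time: 10.8
tcp_pos: [0.5766, 0.374, 0.0749]
eef_rot: [[-0.392, 0.92, 0.0], [0.92, 0.392, 0.0], [0.0, 0.0, -1.0]]
force: [1.1, -0.7, 1.2]
opening: 0.002
grip_force: 0.6
```

>>> carry_out --steps '[[[0, 0, -0.003], 0, 0], [[0, 0, -0.002], 0, 0], [[0, 0, -0.002], 0, 0], [[0, 0, -0.001], 0, 0], [[0, 0, -0.001], 0, 0], [[0, 0, 0], 0, 0], [[0, 0, 0], 0, 0]]'

```text
time: 11.38
tcp_pos: [0.5765, 0.3739, 0.0663]
eef_rot: [[-0.392, 0.92, -0.0], [0.92, 0.392, -0.0], [-0.0, -0.0, -1.0]]
force: [-0.1, 0.5, -0.2]
opening: -0.002
grip_force: 0.0
```

>>> carry_out --steps '[[[0, 0, -0.001], 0, 0], [[0, 0, -0.001], 0, 0], [[0, 0, 0], 0, 0]]'

```text
time: 11.63
tcp_pos: [0.5767, 0.3742, 0.0648]
eef_rot: [[-0.392, 0.92, 0.0], [0.92, 0.392, 0.0], [0.0, 0.0, -1.0]]
force: [-1.6, -0.1, 4.7]
opening: 0.001
grip_force: 2.6
```

>>> carry_out --steps '[[[0, 0, 0.02], 0, 0], [[0, 0, 0.04], 0, 0], [[0, 0, 0.04], 0, 0], [[-0.01, -0.035, 0.02], 0, 0], [[-0.01, -0.035, 0], 0, 0], [[-0.02, -0.035, 0], 0, 0], [[-0.02, -0.035, 0], 0, 0], [[-0.02, -0.035, 0], 0, 0]]'

```text
time: 12.3
tcp_pos: [0.4953, 0.1975, 0.1842]
eef_rot: [[-0.392, 0.92, 0.0], [0.92, 0.392, -0.0], [-0.0, 0.0, -1.0]]
force: [0.9, -0.6, 1.0]
opening: 0.001
grip_force: 0.0
```

```bash
python3 m.py e; python3 - <<'E'
import cv2,numpy as np
a=cv2.imread('pics/e_top.png')[160:280,80:320];b=cv2.imread('pics/e_side.png')[120:180,170:290]
cv2.imwrite('pics/e.png',np.vstack([cv2.resize(a,(600,300),interpolation=2),cv2.resize(b,(600,300),interpolation=2)]))
E
```

```text
top 745 [0.58212769 0.02787106] 0.038795143365859985
side 393 [0.58049524 0.02566528] 0.04018012806773186
12.4 [0.49370701 0.19531638 0.18398265] [0.38413493 1.16616008 0.19607514]
```

View pics/e.png

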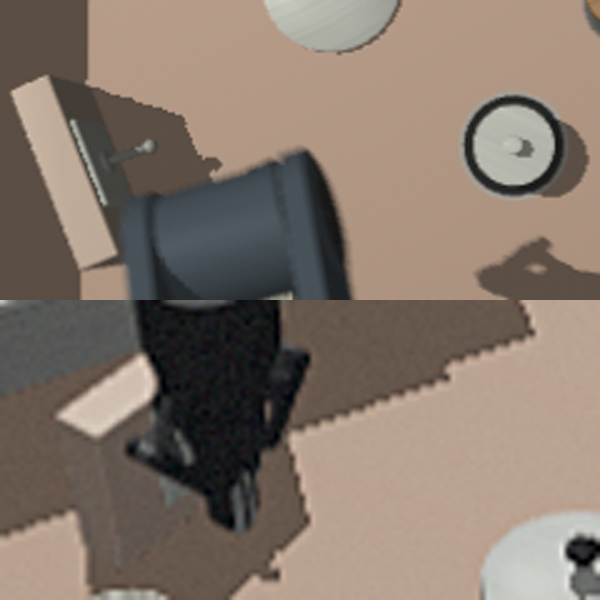

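The lever's shadow has drawn in to the wall's shadow. The stop was felt (4.7 N) at 65 mm, the fully-down height of the ball's top. The pot is still centred in the disc, so I'll hand in the job.

```bash
python3 -c "
from cell import manip
print(manip.finish_job())"
```

```text
the job is handed in; nothing more can be done
None
```

The job is handed in at about 12 s: the pot was pushed flat to about 3 mm off the small spot's centre, and the toggle was pressed fully down to its stop. The bystanders weren't re-measured, but the arm never went near them; no verdict was returned.

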